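Clip a self-closing clamp home on a glued strip

TASK

Take the self-closing spring clip off its parking rack by squeezing its handles, and put it on the freshly glued strip in the holding block to press the two plies together. With its jaws still held open around the middle of the strip, press it down gently but firmly until its sprung seat bar is felt to be pushed well in by the strip's top edge, hold it pressed there a moment without letting up, then let the jaws close so that their lips lie in the groove on both sides, and leave it standing upright there. Leave everything else where it is.

Things in the scene. Friction and masses are not known exactly. Their poses are not given: they have to be found in the camera images.
- clip: self-closing steel spring clip with black handle sleeves, 110 mm tall, 0.12 kg, upright with jaws down, parked astride the thin batten of the rack. Works like a clothes-peg: a spring (about 8 N at the jaws) shuts the jaws; squeezing the handles together along the clip's x opens them. Between the jaws is a sprung seat bar. Origin: on the mid-line 24 mm above the lips' middle; z up, jaws close along x
- handles (a point): point midway between the clip's two handles, 58 mm above the clip's origin, where to squeeze along the clip's x. Sleeves 20 mm wide (y), from 17 mm above to 20 mm below this point. Over their outsides here: 52 mm parked, 34 mm squeezed fully (firm stop, about 13 N of squeeze; sleeves then parallel and the clip held rigidly), 55 mm when shut in the strip's groove
- lips (a point): point midway between the clip's two jaw lips, 24 mm below the clip's origin. The lips are 6 mm tall and 18 mm wide (y) and point inward from the jaw ends: 10 mm apart as parked, about 29 mm apart when squeezed fully
- jaw_a (a joint): opening angle of one jaw (rad), the other mirrors it: 0 as parked on the 10 mm batten, +0.22 squeezed fully open, about +0.07 when closed on the strip's 16 mm thick part, about -0.045 when the lips are shut in the strip's groove
- seat: the clip's steel seat bar between the jaws, 15 x 18 mm in x and y; origin: middle of its underside, 6 mm below the clip's origin when free. It is sprung: pushed upward into the clip it gives from 3 N, 1.5 N more per mm, and is fully in at 6 mm (12 N, then a hard stop)
- rack: parking rack: brown wooden base 70 x 80 x 16 mm with one upright batten, 10 mm thick (x) and 50 mm long (y), whose top edge is 65 mm above the table; fixed. Origin: centre of its underside; z up
- stand: dark wooden holding block, base 74 x 100 x 14 mm, with two low cheeks up to 35 mm above the table that hold an upright wooden strip between them, 16 mm thick (along the block's x), 72 mm long (along y), centred on the block; fixed. Origin: centre of the block's underside; z up
- slot (a point): centre of the block at the cheeks' top, 35 mm above the table; the two-ply strip rises here. How deep it sits differs: its top edge lies 73 to 97 mm above the table, not reported: feel for it. It is rigid. 17 to 28 mm below its top edge a groove runs along both faces (6 mm of wood left). The clip's lips can enter it only while the seat bar is pushed in 2 to 6 mm by the top edge
- sanding_block: cork sanding block 42 x 68 x 30 mm, bystander; origin centre of underside
- tack_tin: small open round tin of tacks, diameter 55, 21 mm tall, bystander; origin centre of underside
- glue_bottle: glue squeeze bottle, diameter 55, 160 mm tall, bystander; origin centre of underside
- tape_roll: roll of tape lying flat, diameter 97, 25 mm tall, bystander; origin centre of underside
- hammer: small hammer lying on its side, 239 mm long along its y, head 100 mm at the -y end, bystander; origin centre of underside
- tiny_box: small open round wooden box, diameter 65, 36 mm tall, bystander; origin centre of underside
- awl: scratch awl with wooden handle, 166 mm long along its y, bystander; origin centre of underside
- pencil: pencil, 136 mm long along its y, 7 mm thick, bystander; origin centre of underside

How it is judged (in metres and radians):
On the way, in this order (a step that is already met when the one before it is completed fails the run):
1. the clip is squeezed open and lifted clear of the rack (value of joint jaw_a above 0.12 rad and z of clip in the frame of rack above 0.1 m), for 0.2 s.
2. jaws held open astride the middle of the strip, the seat bar is pressed on its top edge with 5 N or more (horizontal distance between clip and stand below 0.012 m and angle between the x axis of clip and the x axis of stand, either way round below 0.17 rad and value of joint jaw_a above 0.12 rad and contact force between seat and stand above 5 N), for 0.3 s.
At the end, for the whole second after the job is handed in: The clip stands upright (within 0.12 rad) and at rest on the strip, within 12 mm of the block's centre as seen from above and square to it within 0.17 rad, its jaws shut in the groove (jaw angle below -0.015 rad), released (horizontal distance between clip and stand below 0.012 m and angle between the x axis of clip and the x axis of stand, either way round below 0.17 rad and angle between clip's own z axis and vertical below 0.12 rad and value of joint jaw_a below -0.015 rad and height (world z) of clip above 0.065 m and linear speed of clip below 0.02 m/s and contact force between clip and stand above 0.5 N); the robot touches nothing.
It fails at once if the seat bar is pressed on the strip with more than 25 N (contact force between seat and stand above 25 N).
It fails at once if a bystander is moved by more than 20 mm (distance of any of sanding_block, tack_tin, glue_bottle, tape_roll, hammer, tiny_box, awl, pencil from where it was at the start of the episode above 0.02 m).
It also fails if it takes over 61 s, if anything falls off the work surface, if the arm or the gripper's body presses on something with over 40 N, if the wrist force passes 120 N, or if a joint passes its speed limit or range.

ROBOT

A 7-joint arm with a two-finger parallel gripper is mounted at the origin on a cart in front of the work surface, level with it; the furniture and walls round the work are solid. World frame = base frame: x ahead of the robot, y to its left, z up, the work surface at z = 0. Lengths are in mm, angles in rad, forces in N, time in s.
With the tool pointing down it reaches from about 425 to 975 mm from the base axis. Payload 16.7 kg.
Tool frame: the origin (TCP) lies on the centre line of the jaws, within the pads' length; the fingertips stand 8 mm ahead of it and the grasp point (between the pads) lies 11 mm behind it; z points along the fingers, y is the direction in which the jaws open and shut (so a half turn about z gives the same grasp; the last joint's range is limited). The gripper opens to 85 mm and grips with 20 to 120 N. Pads are 22 mm wide; open, the fingers measure 114 mm over their backs; the gripper's body (76 mm by 85 mm) begins 54 mm behind the grasp point. The pads swing forward as they close: fully open they stand 13 mm farther back than shut.
Start: joints at [1.153, 0.426, 0.074, 1.606, -0.034, 1.111, -0.067], TCP at [179.232, -650.732, 239.302] pointing down, gripper open.
Joint ranges: [-2.85, 2.85], [-0.5, 2.14], [-1.23, 1.37], [0.21, 2.46], [-1.02, 4.16], [0.16, 2.05], [-2.73, 2.73]. Speed limits (rad/s): [1.89, 1.89, 2.39, 2.39, 3.01, 3.01, 3.01].

INTERFACE

Orientations are given as a rotation vector (axis times angle).
In Python, from station import telemetry, viewer, ticket, spotter gives the robot as it stands. The module is installed in compiled form; this text tells all that it offers.
- The arm moves only by the tool drive_tool, never from a script. Its argument "deltas" is a list that holds one entry, the list of rows, each a list of 7 numbers: the opening, from 0 (shut) to 1 (fully open), then the shift along the world's x, y, z in units of 60 mm (1.0 is 60 mm), then the turn, a rotation vector about the world's x, y, z in units of 5 degrees (1.0 is 5 degrees). In form: [[[claw, x, y, z, rx, ry, rz], ...]]. A call has 1 to 8 rows; each row is the pose to reach, as a shift and turn from the pose commanded when the call began; what a row does not reach only later rows make up. A row lasts 1/8 s, in which the tool goes at most 62.5 mm and 10.7 degrees, less where a joint would pass 70% of its speed; a pose out of reach is approached as far as the arm can. A call with a gripper value outside its range is refused whole. The fingers move at their own pace and stop on an object; "newtons" is the grip in N (left out, the last holds). Time passes only in rows, so rows that repeat a pose let the fingers close. It gives the time, the measured TCP pose, the force and the opening at its end, in the units of the state.
- telemetry.sense(): the state, without advancing time (a new reading comes with each control period).
- viewer.get_image(name): name is "scene" or "top" or "wrist"; returns a dict with "img" (384x512x3 uint8, red, green, blue), "z_map" (384x512 float32, mm along the optical axis (not along the pixel's ray), 0 where there is no reading), "fx", "fy", "cx", "cy" (pixels), "pose" (4x4, takes a point from camera to world coordinates); the wrist camera has in their place "T_tool_cam" (4x4, takes a point from camera to tool coordinates, whose origin is the TCP and whose axes are the flange's). Camera axes: x right, y down, z forward; pixel columns grow to the right and rows downward; lengths in mm; the calibration is good to about 2 mm. A picture is of the moment at which its call begins: read the wrist's pose just before it.
- ticket.finish_job(): hands the job in, once; it reports no verdict.
Trained networks look in a picture, given as the dict that the camera call returned (one of the last four; its "shot" number tells which), for a name from the list of things; names that differ only in an ending like _2 or _b are one class to them, and where a whole thing is asked for, a point or a joint stands for the part that bears it (a point fixed in the world has none). Each returns a list of dicts, best first, with "score" (0 to 1); they miss things now and then, are a little off and sometimes report something else, mostly with a low value. They report only what shows in the picture. A call takes as long as a camera call.
- spotter.trace(label, picture): "mask" (384x512 bool, what is visible of it) and "at" ([column, row] in pixels, amid what is visible of it).
- spotter.tip_of(label, picture): "at" ([column, row] in pixels: a listed point, or the origin of a listed thing).
The state is a dict: "clock": time; "joint_pos": joint angles; "qvel": joint speeds; "effort": joint torques, N m; "tool_pos": TCP position; "tcp_rot": TCP orientation; "contact_force": force on the tool from outside, world axes, zero at the start; "torque": the same for the moment, N m; "gripper_width": finger opening in mm.
Only numpy, scipy, OpenCV 4.12 (cv2) and the standard library are available. Lean on these libraries where they do the work, as an engineer would, in place of code of your own. Each camera call takes 0.05 s, during which the arm holds its last target.

## Working session

There is one attempt and no reset: what is moved stays moved. The work goes in short steps, Python scripts to look and compute and a tool call to move; the robot and the scene stay as the last step left them, time stands still between calls to the robot, and variables do not carry over. Pictures are saved under pics/ and viewed, and the job is handed in when it is done.

Besides the shell and the picture viewer there is one more tool, called after ">>>" by a JSON object that holds its "method" and its "body". drive_tool: Moves the arm, as the interface text tells. Its arguments: {"type":"object","properties":{"deltas":{"type":"array"},"newtons":{"type":"number"}},"required":["deltas"]}

```bash
mkdir -p pics; cat > h.py <<'E'
import numpy as np,cv2
from station import telemetry, viewer, ticket, spotter
from scipy.spatial.transform import Rotation as R
def shot(n):
    s=telemetry.sense(); d=viewer.get_image(n)
    if n=="wrist":
        T=np.eye(4);T[:3,:3]=R.from_rotvec(s["tcp_rot"]).as_matrix();T[:3,3]=s["tool_pos"]
        d["P"]=T@d["T_tool_cam"]
    else: d["P"]=np.array(d["pose"])
    return d
def save(d,f): cv2.imwrite("pics/"+f,d["img"][:,:,::-1])
def ray(d,uv):
    v=np.array([(uv[0]-d["cx"])/d["fx"],(uv[1]-d["cy"])/d["fy"],1.]); return d["P"][:3,3],d["P"][:3,:3]@v
def at(d,uv,z):
    o,v=ray(d,uv); return o+v*(z-o[2])/v[2]
def cloud(d,m=None):
    z=d["z_map"];r,c=np.nonzero((z>0)&(m if m is not None else True))
    zz=z[r,c];p=np.c_[(c-d["cx"])/d["fx"]*zz,(r-d["cy"])/d["fy"]*zz,zz]
    return p@d["P"][:3,:3].T+d["P"][:3,3]
E
python3 - <<'E'
from h import *
np.set_printoptions(precision=1,suppress=True)
print(telemetry.sense())
for n in("scene","top","wrist"):
    d=shot(n);save(d,n+"0.png");print(n,d["fx"],d["P"])
    for l in("clip","handles","lips","rack","stand","slot","glue_bottle"):
        t=spotter.tip_of(l,d)[:2]
        print(l,[(x["score"],x["at"]) for x in t])
        if l in("clip","rack","stand"):
            m=spotter.trace(l,d)
            if m:
                p=cloud(d,m[0]["mask"]);print("  mask",m[0]["score"],len(p),np.percentile(p,[2,50,98],axis=0).tolist() if len(p) else 0)
E
```

```text
{'clock': 0.0, 'joint_pos': array([ 1.2,  0.4,  0.1,  1.6, -0. ,  1.1, -0.1]), 'qvel': array([-0.,  0.,  0.,  0.,  0.,  0.,  0.]), 'effort': array([ -0. , -95. ,   3.8, -46.4,   0. ,   0. ,  -0. ]), 'tool_pos': array([ 179.1, -650.4,  238.6]), 'tcp_rot': array([-3.1, -0.4,  0. ]), 'contact_force': array([-0.6, -0.1, -0.3]), 'torque': array([0. , 0. , 0.1]), 'gripper_width': 85.42858604800588}
scene 394.5820080561569 [[  -0.7   -0.5    0.5 -237.6]
 [  -0.7    0.4   -0.5  727.9]
 [   0.    -0.8   -0.6 1023.4]
 [   0.     0.     0.     1. ]]
clip [(0.55, [179.4, 238.9])]
  mask 0.66 254 [[515.6668898718086, 194.53319531382695, 5.836844837411245], [538.5403243235907, 254.80427397578492, 100.310670458542], [641.368583553207, 268.6717417298915, 146.00483659083648]]
handles [(0.49, [180.4, 225.7])]
lips [(0.62, [183.1, 244.8])]
rack [(0.71, [183.7, 253.7])]
  mask 0.69 398 [[507.1299385587137, 217.81510462573956, 7.17948862114607], [535.7421096956269, 267.405936095513, 18.189041543803796], [571.5745385454, 294.2283221660472, 65.31772301519761]]
stand [(0.85, [285.7, 184.6]), (0.73, [180.1, 
[... 753 characters left out ...]
5.3, 199.9])]
  mask 0.54 346 [[508.3734662531142, 214.04878196183344, 3.831300399952602], [529.7700926027117, 240.0577047645864, 16.821574693773186], [575.1251235243899, 292.67313637818154, 70.43833625154946]]
stand []
  mask 0.72 594 [[535.0512972228263, -334.578463489258, 7.475032303585462], [564.2244574148647, -281.87546757458125, 30.906885984790506], [607.0680857512907, -237.57609906145723, 81.7923855137841]]
slot [(0.89, [321.1, 184.2])]
glue_bottle [(0.65, [155.7, 151.0])]
wrist 327.8621985084974 [[   0.3   -0.9   -0.3  256. ]
 [  -1.    -0.3   -0.1 -630.1]
 [   0.     0.3   -1.   375. ]
 [   0.     0.     0.     1. ]]
clip []
handles []
lips []
rack []
stand []
slot []
glue_bottle []
```

```bash
python3 - <<'E'
import cv2,numpy as np
a=cv2.imread("pics/scene0.png")
b=cv2.imread("pics/top0.png")
cv2.imwrite("pics/m1.png",cv2.resize(a,(800,600),interpolation=2)); cv2.imwrite("pics/m2.png",cv2.resize(b,(800,600),interpolation=2))
E
```

```text
(no output)
```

View pics/m1.png

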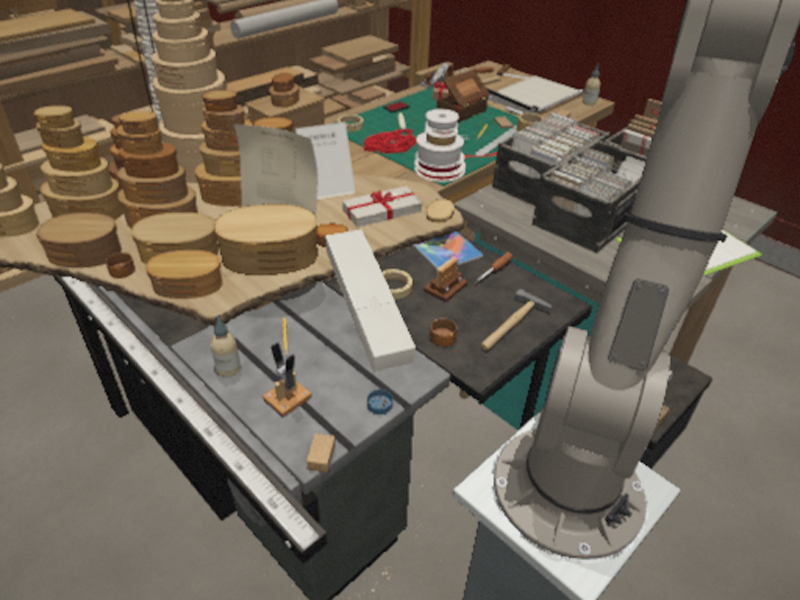

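View pics/m2.png

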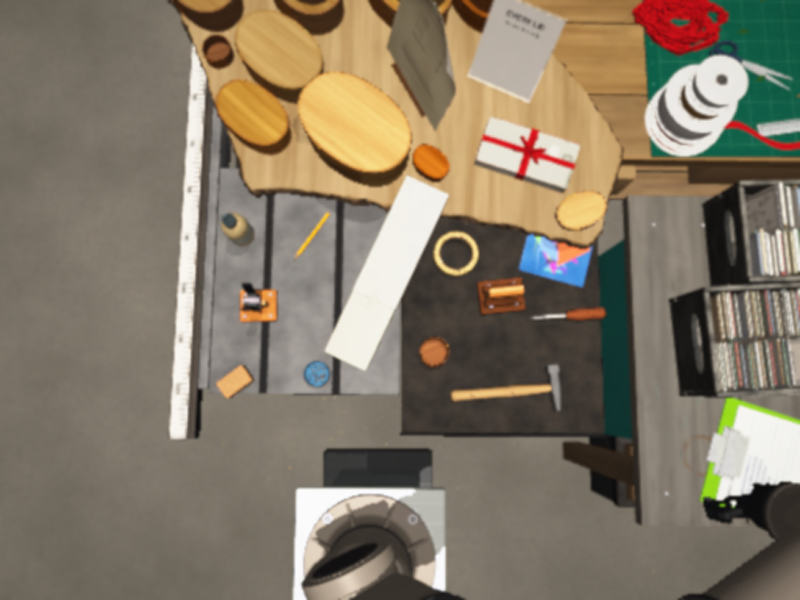

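```bash
python3 - <<'E'
from h import *
np.set_printoptions(precision=0,suppress=True)
d=shot("top")
z=d["z_map"];r,c=np.mgrid[:384,:512]
P=np.dstack([(c-d["cx"])/d["fx"]*z,(r-d["cy"])/d["fy"]*z,z])@d["P"][:3,:3].T+d["P"][:3,3]
for (u,v) in[(345,355),(380,270),(425,190),(390,200),(150,145),(235,225),(250,290),(252,300),(262,302),(500,285),(500,292),(500,300),(460,250),(720,250)]:
    print((u,v),P[int(v*.64),int(u*.64)])
a=d["img"][150:230,120:360,::-1];cv2.imwrite("pics/c.png",cv2.resize(a,(780,260),interpolation=2))
s=telemetry.sense();M=R.from_rotvec(s["tcp_rot"]).as_matrix();np.set_printoptions(precision=3);print(M,s["joint_pos"])
# clearance along path: points between
E
```

```text
(345, 355) [430.  56.  99.]
(380, 270) [606. -17. 125.]
(425, 190) [ 769. -108.  150.]
(390, 200) [764. -34.  89.]
(150, 145) [1237.  841. -799.]
(235, 225) [697. 288. 118.]
(250, 290) [561. 247. 128.]
(252, 300) [542. 250.  99.]
(262, 302) [544. 238.  63.]
(500, 285) [ 591. -279.   41.]
(500, 292) [ 571. -273.   76.]
(500, 300) [ 556. -278.   41.]
(460, 250) [ 675. -194.    6.]
(720, 250) [ 659. -733.  102.]
[[ 0.964  0.265  0.   ]
 [ 0.265 -0.964  0.   ]
 [ 0.    -0.    -1.   ]] [ 1.153  0.426  0.074  1.606 -0.034  1.111 -0.067]
```

View pics/c.png

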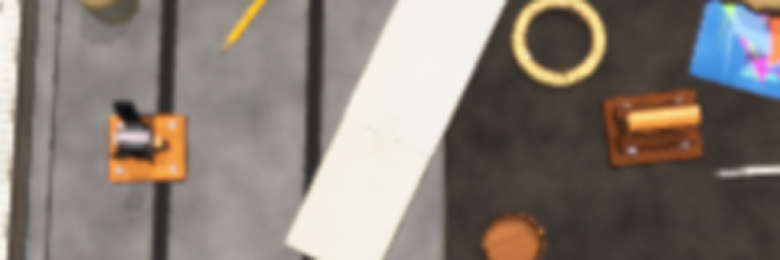

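>>> {"method": "drive_tool", "body": {"deltas": [[[1, 6.4, 6.1, 0.7, 0, 0, 14.9], [1, 6.4, 6.1, 0.7, 0, 0, 14.9], [1, 6.4, 6.1, 0.7, 0, 0, 14.9], [1, 6.4, 6.1, 0.7, 0, 0, 14.9], [1, 6.4, 6.1, 0.7, 0, 0, 14.9], [1, 6.4, 6.1, 0.7, 0, 0, 14.9], [1, 6.4, 6.1, 0.7, 0, 0, 14.9], [1, 6.4, 6.1, 0.7, 0, 0, 14.9]]]}}

```text
clock: 2.7
tool_pos: [541.2, -305.5, 279.2]
tcp_rot: [2.22, 2.222, 0.0]
contact_force: [-0.2, 0.5, -0.6]
gripper_width: 85.4
```

>>> {"method": "drive_tool", "body": {"deltas": [[[1, 0, 0, 0, 0, 0, 0], [1, 0, 0, 0, 0, 0, 0], [1, 0, 0, 0, 0, 0, 0], [1, 0, 0, 0, 0, 0, 0]]]}}

```text
clock: 3.2
tool_pos: [539.3, -307.8, 278.8]
tcp_rot: [-2.225, -2.218, 0.001]
contact_force: [-0.4, -1.4, 0.6]
gripper_width: 85.4
```

```bash
cat > lk.py <<'E'
from h import *
import sys
np.set_printoptions(precision=1,suppress=True)
def look(f,labels):
    d=shot("wrist");save(d,f)
    print(telemetry.sense()["tool_pos"],d["P"][:3,3])
    for l,z in labels:
        t=spotter.tip_of(l,d)[:1]
        for x in t: print(l,round(x["score"],2),x["at"],at(d,x["at"],z))
    return d
E
python3 - <<'E'
from lk import *
d=look("w1.png",[("stand",0),("slot",35)])
m=spotter.trace("stand",d)
p=cloud(d,m[0]["mask"]);
h,b=np.histogram(p[:,2],bins=np.arange(0,120,3));print(list(zip(b,h)))
for lo,hi in((10,17),(30,38),(65,110)):
    q=p[(p[:,2]>lo)&(p[:,2]<hi)]
    if len(q)<20: continue
    r=cv2.minAreaRect(q[:,:2].astype(np.float32));print(lo,len(q),np.median(q,0),r)
E
```

```text
[ 539.4 -307.7  278.8] [ 539.2 -228.4  414.4]
stand 0.94 [279.4, 119.0] [ 570. -284.    0.]
slot 0.7 [279.2, 124.7] [ 567.4 -285.9   35. ]
[(np.int64(0), np.int64(9)), (np.int64(3), np.int64(1)), (np.int64(6), np.int64(4)), (np.int64(9), np.int64(10)), (np.int64(12), np.int64(933)), (np.int64(15), np.int64(1163)), (np.int64(18), np.int64(2)), (np.int64(21), np.int64(9)), (np.int64(24), np.int64(19)), (np.int64(27), np.int64(65)), (np.int64(30), np.int64(61)), (np.int64(33), np.int64(748)), (np.int64(36), np.int64(759)), (np.int64(39), np.int64(9)), (np.int64(42), np.int64(14)), (np.int64(45), np.int64(11)), (np.int64(48), np.int64(19)), (np.int64(51), np.int64(32)), (np.int64(54), np.int64(1)), (np.int64(57), np.int64(2)), (np.int64(60), np.int64(3)), (np.int64(63), np.int64(16)), (np.int64(66), np.int64(10)), (np.int64(69), np.int64(13)), (np.int64(72), np.int64(10)), (np.int64(75), np.int64(40)), (np.int64(78), np.int64(1038)), (np.int64(81), np.int64(35)), (np.int64(84), np.int64(0)), (np.int64(87), np.int64(0)), (np.int64(90), np.int64(0)), (np.int64(93), np.int64(0)), (np.int64(96), np.int64(0)), (np.int64(99), np.int64(0)), (np.int64(102), np.int64(0)), (np.int64(105), np.int64(0)), (np.int64(108), np.int64(0)), (np.int64(111), np.int64(0)), (np.int64(114), np.int64(0))]
10 2076 [ 560.6 -273.7   15.1] ((571.1619873046875, -286.1044921875), (74.01835632324219, 99.93551635742188), 6.896670818328857)
30 1557 [ 561.6 -282.8   36. ] ((571.148193359375, -285.97772216796875), (50.36293411254883, 84.02507781982422), 6.259620666503906)
65 1153 [ 570.7 -283.6   79.4] ((571.2051391601562, -286.05596923828125), (16.113597869873047, 72.15458679199219), 6.85569953918457)
```

View pics/w1.png

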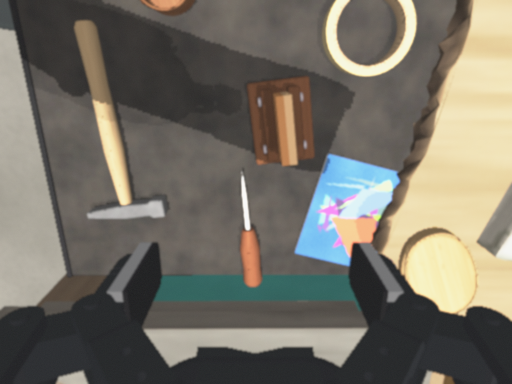

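>>> {"method": "drive_tool", "body": {"deltas": [[[1, 0.0, 1.0, 0.3, 0, 0, 0], [1, 0, 2, 0.3, 0, 0, 0], [1, 0, 3, 0.3, 0, 0, 0], [1, 0, 4, 0.3, 0, 0, 0], [1, 0, 5, 0.3, 0, 0, 0], [1, 0, 6, 0.3, 0, 0, 0], [1, 0, 7, 0.3, 0, 0, 0], [1, 0, 8, 0.3, 0, 0, 0]]]}}

```text
clock: 4.4
tool_pos: [539.9, 174.8, 297.1]
tcp_rot: [2.224, 2.218, 0.001]
contact_force: [1.5, -0.0, -0.3]
gripper_width: 85.2
```

>>> {"method": "drive_tool", "body": {"deltas": [[[1, 0, 0.8, -0.3, 0, 0, 0], [1, 0, 0.8, -0.3, 0, 0, 0], [1, 0, 0.8, -0.3, 0, 0, 0], [1, 0, 0.8, -0.3, 0, 0, 0]]]}}

```text
clock: 4.9
tool_pos: [540.5, 219.8, 279.1]
tcp_rot: [2.225, 2.217, 0.0]
contact_force: [0.6, 0.1, -0.1]
gripper_width: 85.2
```

```bash
python3 - <<'E'
from lk import *
d=look("w2.png",[("rack",0),("clip",71),("handles",129),("lips",47)])
for n in("clip","rack"):
  m=spotter.trace(n,d)
  if not m: continue
  p=cloud(d,m[0]["mask"]);
  h,b=np.histogram(p[:,2],bins=np.arange(0,160,5));print(n,list(zip(b.tolist(),h.tolist())))
  for lo,hi in((8,20),(60,68),(85,100),(100,150),(130,150)):
    q=p[(p[:,2]>lo)&(p[:,2]<hi)]
    if len(q)<10: continue
    r=cv2.minAreaRect(q[:,:2].astype(np.float32));print(lo,len(q),np.median(q,0),r)
E
```

```text
[540.5 219.8 279.1] [540.4 299.2 414.8]
rack 0.61 [259.1, 111.5] [546.  252.8   0. ]
clip 0.75 [256.8, 120.5] [542.7 251.6  71. ]
handles 0.98 [260.3, 127.4] [545.3 253.6 129. ]
lips 0.83 [259.7, 119.1] [546.1 249.8  47. ]
clip [(0, 30), (5, 0), (10, 1), (15, 51), (20, 0), (25, 0), (30, 0), (35, 0), (40, 0), (45, 12), (50, 30), (55, 8), (60, 6), (65, 10), (70, 5), (75, 7), (80, 5), (85, 18), (90, 139), (95, 625), (100, 47), (105, 35), (110, 78), (115, 64), (120, 74), (125, 83), (130, 82), (135, 80), (140, 334), (145, 124), (150, 0)]
8 52 [540.8 248.6  17.1] ((546.5486450195312, 234.83595275878906), (50.5777702331543, 54.42264175415039), 78.74540710449219)
60 15 [543.  260.2  65.3] ((542.4982299804688, 263.3390197753906), (9.12580680847168, 30.378559112548828), 87.45741271972656)
85 782 [543.7 252.2  96.5] ((543.3438110351562, 251.26832580566406), (32.644134521484375, 35.34191131591797), 3.2436299324035645)
100 1001 [545.6 252.8 137.3] ((543.2376708984375, 251.22061157226562), (56.65938949584961, 34.44353485107422), 1.6494154930114746)
130 620 [561.4 252.4 143.8] ((543.2213134765625, 
[... 194 characters left out ...]
 4), (60, 15), (65, 103), (70, 0), (75, 1), (80, 0), (85, 4), (90, 12), (95, 17), (100, 1), (105, 3), (110, 7), (115, 3), (120, 5), (125, 5), (130, 2), (135, 4), (140, 0), (145, 0), (150, 0)]
8 2174 [542.1 272.7  17.1] ((543.3544311523438, 254.10301208496094), (69.98497772216797, 80.17990112304688), 2.3898022174835205)
60 116 [542.4 273.5  65.9] ((536.319091796875, 270.5814514160156), (25.55759620666504, 13.432333946228027), 22.697938919067383)
85 33 [549.6 242.5  95.3] ((543.3782348632812, 251.2917022705078), (25.252824783325195, 35.17848587036133), 2.190699577331543)
100 30 [543.8 243.5 120.5] ((542.1725463867188, 251.76158142089844), (44.1494140625, 19.437808990478516), 2.611778974533081)
```

View pics/w2.png

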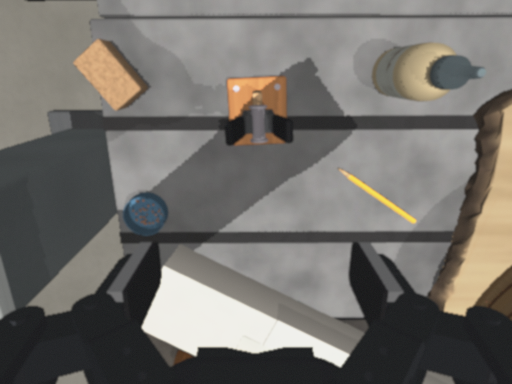

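>>> {"method": "drive_tool", "body": {"deltas": [[[1, 0.05, 0.53, -0.5, 0, 0, 0.45], [1, 0.05, 0.53, -1.0, 0, 0, 0.45], [1, 0.05, 0.53, -1.0, 0, 0, 0.45], [1, 0.05, 0.53, -1.0, 0, 0, 0.45]]]}}

```text
clock: 5.75
tool_pos: [543.5, 252.9, 219.9]
tcp_rot: [2.18, 2.262, 0.001]
contact_force: [0.2, -0.9, 0.5]
gripper_width: 85.6
```

```bash
python3 - <<'E'
from lk import *
d=look("w3.png",[("rack",0),("clip",71),("handles",129),("lips",47)])
for n in("clip","rack"):
  m=spotter.trace(n,d)
  if not m: continue
  p=cloud(d,m[0]["mask"]);
  for lo,hi in((8,20),(60,68),(85,100),(100,150),(130,150)):
    q=p[(p[:,2]>lo)&(p[:,2]<hi)]
    if len(q)<10: continue
    r=cv2.minAreaRect(q[:,:2].astype(np.float32));print(n,lo,len(q),np.percentile(q,98,axis=0),r)
E
```

```text
[543.7 253.  220.2] [540.1 332.2 355.6]
rack 0.74 [254.6, 149.1] [543.3 251.7   0. ]
clip 0.87 [251.9, 168.3] [540.9 250.   71. ]
handles 0.77 [255.5, 183.8] [543.8 255.1 129. ]
lips 0.6 [254.0, 157.6] [542.6 253.9  47. ]
clip 60 22 [558.9 261.1  67.7] ((542.878173828125, 260.16522216796875), (32.22233581542969, 1.0437368154525757), 3.461818218231201)
clip 85 1099 [556.6 268.9  99.8] ((545.6763916015625, 252.76365661621094), (33.36807632446289, 36.8281135559082), 19.964412689208984)
clip 100 1520 [571.  262.6 145.7] ((543.4921264648438, 251.69259643554688), (57.124549865722656, 34.26422119140625), 3.7619011402130127)
clip 130 914 [571.3 262.3 145.8] ((543.5233154296875, 251.9827423095703), (57.20095443725586, 19.836902618408203), 2.244081974029541)
rack 8 2911 [577.  294.   18.8] ((543.173095703125, 261.441162109375), (70.05368041992188, 65.96581268310547), 2.20402455329895)
rack 60 188 [547.5 279.3  67.6] ((542.8931884765625, 272.0842590332031), (9.062100410461426, 14.649017333984375), 2.1431427001953125)
```

View pics/w3.png

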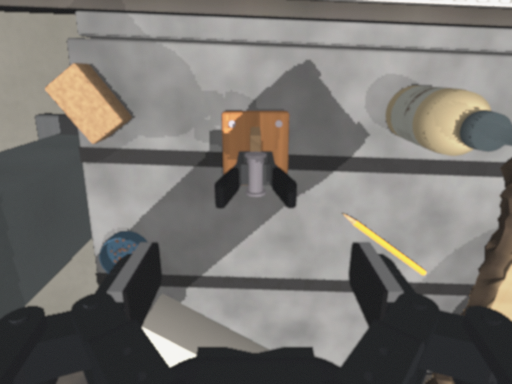

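>>> {"method": "drive_tool", "body": {"deltas": [[[1, 0, -0.01, -0.7, 0, 0, 0], [1, 0, -0.01, -1.3, 0, 0, 0], [1, 0, -0.01, -1.7, 0, 0, 0], [1, 0, -0.01, -1.7, 0, 0, 0], [1, 0, -0.01, -1.7, 0, 0, 0]]]}}

```text
clock: 6.72
tool_pos: [543.5, 252.7, 117.9]
tcp_rot: [2.179, 2.263, 0.002]
contact_force: [-0.1, -0.1, 0.4]
gripper_width: 85.2
```

>>> {"method": "drive_tool", "body": {"deltas": [[[0.2, 0, 0, 0, 0, 0, 0], [0.2, 0, 0, 0, 0, 0, 0], [0.2, 0, 0, 0, 0, 0, 0], [0.2, 0, 0, 0, 0, 0, 0], [0.2, 0, 0, 0, 0, 0, 0], [0.2, 0, 0, 0, 0, 0, 0], [0.2, 0, 0, 0, 0, 0, 0], [0.2, 0, 0, 0, 0, 0, 0]]], "newtons": 45}}

```text
clock: 7.72
tool_pos: [544.0, 253.0, 118.5]
tcp_rot: [2.179, 2.262, 0.004]
contact_force: [-2.3, -1.2, 16.3]
gripper_width: 32.7
```

>>> {"method": "drive_tool", "body": {"deltas": [[[0.2, 0, 0, 0.1, 0, 0, 0], [0.2, 0, 0, 0.2, 0, 0, 0], [0.2, 0, 0, 0.2, 0, 0, 0], [0.2, 0, 0, 0.2, 0, 0, 0]]]}}

```text
clock: 8.22
tool_pos: [542.9, 252.1, 128.5]
tcp_rot: [-2.179, -2.262, 0.001]
contact_force: [-0.1, -0.2, -0.3]
gripper_width: 32.4
```

```bash
python3 - <<'E'
from lk import *
d=look("w4.png",[("clip",78),("handles",136),("lips",55)])
E
```

```text
[542.8 252.2 128.4] [539.5 331.5 264.2]
clip 0.59 [254.2, 209.7] [542.3 251.2  78. ]
handles 0.82 [257.1, 257.5] [543.6 253.1 136. ]
lips 0.78 [254.3, 197.3] [542.3 250.5  55. ]
```

View pics/w4.png

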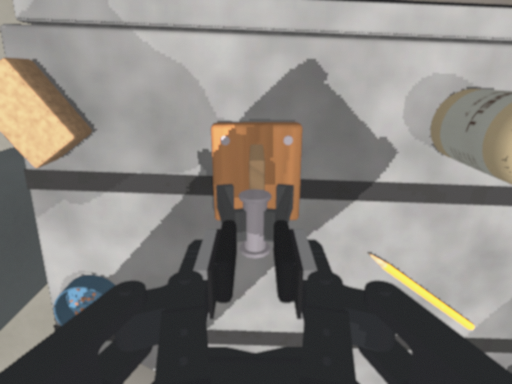

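>>> {"method": "drive_tool", "body": {"deltas": [[[0.2, 0, 0, 0.7, 0, 0, 0], [0.2, 0, 0, 1.4, 0, 0, 0], [0.2, 0, 0, 2.0, 0, 0, 0], [0.2, 0, 0, 2.5, 0, 0, 0], [0.2, 0, 0, 2.5, 0, 0, 0], [0.2, 0, 0, 2.5, 0, 0, 0]]]}}

```text
clock: 9.18
tool_pos: [542.8, 252.1, 278.0]
tcp_rot: [-2.179, -2.262, 0.001]
contact_force: [-0.5, 0.5, -1.6]
gripper_width: 32.4
```

>>> {"method": "drive_tool", "body": {"deltas": [[[0.2, 0.05, -0.6, 0, 0, 0, 0], [0.2, 0.1, -1.5, 0, 0, 0, 0.2], [0.2, 0.2, -2.5, 0, 0, 0, 0.4], [0.2, 0.2, -3.5, 0, 0, 0, 0.6], [0.2, 0.3, -4.5, 0, 0, 0, 0.9], [0.2, 0.4, -5.5, 0, 0, 0, 0.9], [0.2, 0.5, -6.5, 0, 0, 0, 0.9], [0.2, 0.5, -7.5, 0, 0, 0, 0.9]]]}}

```text
clock: 10.18
tool_pos: [572.6, -199.5, 277.4]
tcp_rot: [-2.088, -2.346, 0.001]
contact_force: [1.6, 0.1, -0.7]
gripper_width: 32.7
```

>>> {"method": "drive_tool", "body": {"deltas": [[[0.2, 0, -0.6, 0, 0, 0, 0], [0.2, 0, -0.6, 0, 0, 0, 0], [0.2, 0, -0.6, 0, 0, 0, 0], [0.2, 0, -0.6, 0, 0, 0, 0]]]}}

```text
clock: 10.68
tool_pos: [573.1, -232.3, 278.4]
tcp_rot: [-2.086, -2.348, -0.0]
contact_force: [0.6, 0.2, -1.5]
gripper_width: 32.7
```

```bash
python3 - <<'E'
from lk import *
d=look("w5.png",[("stand",0),("slot",35)])
s=telemetry.sense();print(R.from_rotvec(s["tcp_rot"]).as_matrix(),s["contact_force"])
for n in ("stand","clip"):
  m=spotter.trace(n,d)
  if not m: continue
  p=cloud(d,m[0]["mask"])
  for lo,hi in((10,17),(30,38),(65,110),(180,320)):
    q=p[(p[:,2]>lo)&(p[:,2]<hi)]
    if len(q)<20: continue
    r=cv2.minAreaRect(q[:,:2].astype(np.float32));print(n,lo,len(q),np.percentile(q,[2,50,98],axis=0).tolist(),r)
E
```

```text
[ 573.2 -232.4  278.6] [ 563.4 -153.5  414.2]
stand 0.77 [247.5, 175.6] [ 569.2 -283.2    0. ]
slot 0.57 [248.7, 188.1] [ 572. -288.   35.]
[[-0.1  1.   0. ]
 [ 1.   0.1  0. ]
 [ 0.   0.  -1. ]] [ 0.6 -0.1 -1.3]
stand 10 1342 [[532.2552180231929, -312.5671287021791, 12.633263206923928], [575.7348004037135, -255.24916783972856, 15.107826570425203], [606.7256534230447, -235.03649313082494, 16.588066372009752]] ((569.2991943359375, -278.7455139160156), (73.96835327148438, 86.42583465576172), 4.810517311096191)
stand 30 929 [[546.3743873137371, -311.44743310132407, 30.726530060930052], [561.496277546522, -266.9458536435614, 35.91466244401602], [592.0400788433158, -244.0515945892416, 37.501511185408226]] ((570.5701904296875, -279.5375671386719), (49.770530700683594, 71.15425109863281), 6.2990851402282715)
stand 65 351 [[559.94549132256, -273.9236712694668, 66.354069296423], [567.7977458077423, -259.29298095229643, 79.39845603173893], [575.6959668285863, -249.82648821614114, 80.85401174541835]] ((569.1663208007812, -271.8940734863281), (14.970226287841797, 43.95613098144531), 6.7700114250183105)
clip 30 22 [[554.7669024173279, -316.24946764498947, 35.264107440447226], [556.0896661863399, -305.47475622437247, 36.15299647811213], [563.0867193545956, -296.8141260342128, 37.60098662308818]] ((559.450927734375, -305.9387512207031), (7.556811809539795, 20.262123107910156), 5.604954719543457)
clip 180 6427 [[550.8555703924437, -248.75253015369174, 207.0218614637962], [572.3782768089573, -227.2647097378749, 254.28212350845732], [593.2346851463901, -216.11762321120253, 303.4132640556506]] ((572.638427734375, -233.24212646484375), (52.599151611328125, 35.828121185302734), 5.297955513000488)
```

View pics/w5.png

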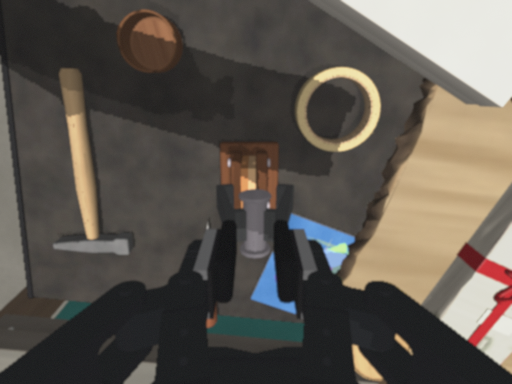

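```bash
python3 - <<'E'
from lk import *
d=shot("wrist")
z=d["z_map"]
# body (grey cylinder) pixels around col 256 rows 190-255
m=np.zeros(z.shape,bool);m[190:262,240:272]=1
p=cloud(d,m);p=p[p[:,2]>150]
h,b=np.histogram(p[:,2],bins=np.arange(200,300,2));print([(x,y) for x,y in zip(b.tolist(),h.tolist()) if y])
# jaw lips pixels near rows 185-205, cols 215-232 and 278-295
for c0,c1 in((212,234),(276,296)):
    m[:]=0;m[182:215,c0:c1]=1;p=cloud(d,m);p=p[p[:,2]>150];print(np.percentile(p,[2,20,50,98],axis=0).tolist())
# seeing parked body in w2? compare: columns means
E
```

```text
[(228, 1), (230, 4), (238, 10), (240, 27), (242, 43), (244, 52), (246, 78), (248, 160), (250, 879), (252, 606), (254, 129), (256, 2)]
[[546.7929728134089, -242.69193942429905, 205.33732837811326], [550.3107553528209, -234.70773355065, 208.0289820173824], [553.9897266259932, -228.6974403001954, 219.59121086012522], [559.5018461535392, -226.86397922291678, 253.31835393510136]]
[[584.108098035645, -237.7419451979668, 205.04437474295045], [587.3536838443551, -229.86140927920172, 208.28048776537054], [589.9299300258543, -224.11618311075287, 220.1634965261694], [598.1948101788757, -222.89300675249103, 253.1747542087936]]
```

>>> {"method": "drive_tool", "body": {"deltas": [[[0.2, -0.03, -0.89, -0.5, 0, 0, 0], [0.2, -0.03, -0.89, -1.0, 0, 0, 0], [0.2, -0.03, -0.89, -1.5, 0, 0, 0], [0.2, -0.03, -0.89, -1.5, 0, 0, 0], [0.2, -0.03, -0.89, -1.5, 0, 0, 0]]]}}

```text
clock: 11.6
tool_pos: [571.9, -287.0, 190.1]
tcp_rot: [2.088, 2.346, 0.001]
contact_force: [0.4, -0.0, -1.4]
gripper_width: 32.5
```

```bash
python3 - <<'E'
from lk import *
d=look("w6.png",[("stand",0),("slot",35)])
s=telemetry.sense();print(s["contact_force"])
z=d["z_map"];r,c=np.mgrid[:384,:512]
P=np.dstack([(c-d["cx"])/d["fx"]*z,(r-d["cy"])/d["fy"]*z,z])@d["P"][:3,:3].T+d["P"][:3,3]
ax=np.array([np.cos(np.radians(6.86)),np.sin(np.radians(6.86))])
u=(P[:,:,:2]-s["tool_pos"][:2])@ax
for n,lo,hi in(("strip",72,84),("clip body",150,157),("jaws",105,130)):
    m=(P[:,:,2]>lo)&(P[:,:,2]<hi)&(abs(u)<35)&(z>0)&(abs(P[:,:,1]+286)<60)
    print(n,m.sum(),np.percentile(u[m],[2,50,98]),np.percentile(P[m],[2,50,98],axis=0).tolist())
E
```

```text
[ 572.  -287.1  190.3] [ 562.1 -208.1  325.7]
slot 0.88 [254.7, 160.7] [ 571.4 -284.5   35. ]
[ 0.7 -0.2 -0.9]
strip 1212 [-7.9 -0.7  7.1] [[560.5893576023899, -295.12396118981087, 77.26913024375006], [569.619973133776, -271.51846086317516, 79.52414167816738], [578.5482389011117, -250.24079513193178, 80.84407322681831]]
clip body 242 [-18.5  -0.1  17.8] [[552.9850413057178, -304.43217280828424, 150.3769128678766], [569.8472069981101, -277.6976653012493, 153.96667149145375], [589.2730829140736, -270.0972626065838, 156.89120179293388]]
jaws 508 [-26.3 -14.8  25.2] [[545.5835676741824, -296.63826781730967, 115.07264861951944], [557.6348402345636, -282.9543233541597, 119.39454633478495], [596.9260788467894, -276.8482415006319, 129.38701727315876]]
```

View pics/w6.png

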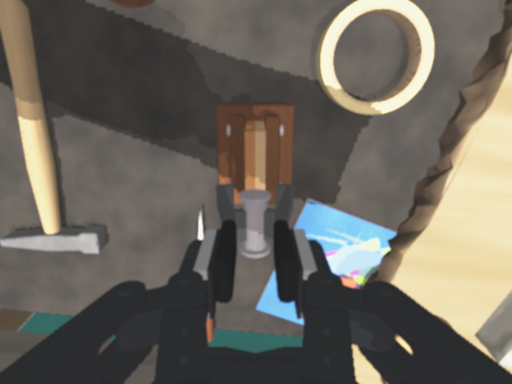

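>>> {"method": "drive_tool", "body": {"deltas": [[[0.2, -0.01, 0.02, -0.3, 0, 0, 0], [0.2, -0.01, 0.02, -0.6, 0, 0, 0], [0.2, -0.01, 0.02, -0.75, 0, 0, 0], [0.2, -0.01, 0.02, -0.75, 0, 0, 0]]]}}

```text
clock: 12.25
tool_pos: [570.2, -285.6, 142.6]
tcp_rot: [-2.088, -2.345, 0.001]
contact_force: [0.2, -0.4, -0.6]
gripper_width: 32.3
```

>>> {"method": "drive_tool", "body": {"deltas": [[[0.2, 0, 0, -0.04, 0, 0, 0], [0.2, 0, 0, -0.08, 0, 0, 0], [0.2, 0, 0, -0.1, 0, 0, 0], [0.2, 0, 0, -0.1, 0, 0, 0]]]}}

```text
clock: 12.75
tool_pos: [570.7, -285.9, 138.0]
tcp_rot: [2.089, 2.346, -0.0]
contact_force: [-1.2, -0.4, 0.4]
gripper_width: 32.3
```

>>> {"method": "drive_tool", "body": {"deltas": [[[0.2, 0, 0, -0.017, 0, 0, 0], [0.2, 0, 0, -0.033, 0, 0, 0], [0.2, 0, 0, -0.033, 0, 0, 0]]]}}

```text
clock: 13.12
tool_pos: [570.8, -285.9, 136.0]
tcp_rot: [2.089, 2.346, 0.0]
contact_force: [-0.8, -1.6, 4.8]
gripper_width: 32.5
```

>>> {"method": "drive_tool", "body": {"deltas": [[[0.2, 0, 0, -0.017, 0, 0, 0], [0.2, 0, 0, -0.017, 0, 0, 0]]]}}

```text
clock: 13.38
tool_pos: [570.8, -285.9, 135.0]
tcp_rot: [2.089, 2.346, 0.0]
contact_force: [-1.0, -0.2, 6.8]
gripper_width: 32.7
```

>>> {"method": "drive_tool", "body": {"deltas": [[[0.2, 0, 0, -0.015, 0, 0, 0], [0.2, 0, 0, -0.025, 0, 0, 0], [0.2, 0, 0, -0.025, 0, 0, 0]]]}}

```text
clock: 13.75
tool_pos: [570.8, -285.9, 133.7]
tcp_rot: [2.089, 2.346, 0.0]
contact_force: [-2.2, -0.2, 9.0]
gripper_width: 32.4
```

>>> {"method": "drive_tool", "body": {"deltas": [[[0.2, 0, 0, 0, 0, 0, 0], [0.2, 0, 0, 0, 0, 0, 0], [0.2, 0, 0, 0, 0, 0, 0], [0.2, 0, 0, 0, 0, 0, 0]]]}}

```text
clock: 14.25
tool_pos: [570.8, -286.0, 133.7]
tcp_rot: [2.089, 2.346, -0.0]
contact_force: [-2.0, 0.1, 9.0]
gripper_width: 32.3
```

>>> {"method": "drive_tool", "body": {"deltas": [[[0.42, 0, 0, 0, 0, 0, 0], [0.42, 0, 0, 0, 0, 0, 0]]], "newtons": 25}}

```text
clock: 14.5
tool_pos: [570.9, -286.0, 133.7]
tcp_rot: [2.088, 2.346, 0.0]
contact_force: [-1.1, 0.2, 7.0]
gripper_width: 36.2
```

>>> {"method": "drive_tool", "body": {"deltas": [[[0.42, 0, 0, -0.02, 0, 0, 0], [0.45, 0, 0, -0.04, 0, 0, 0], [0.45, 0, 0, -0.04, 0, 0, 0]]]}}

```text
clock: 14.88
tool_pos: [571.0, -286.1, 131.4]
tcp_rot: [2.088, 2.346, 0.0]
contact_force: [-1.5, -0.2, 9.4]
gripper_width: 38.4
```

>>> {"method": "drive_tool", "body": {"deltas": [[[0.47, 0, 0, -0.01, 0, 0, 0], [0.49, 0, 0, -0.02, 0, 0, 0], [0.49, 0, 0, -0.02, 0, 0, 0]]]}}

```text
clock: 15.25
tool_pos: [571.0, -286.1, 130.2]
tcp_rot: [2.088, 2.346, 0.0]
contact_force: [-1.4, -0.3, 9.0]
gripper_width: 41.8
```

>>> {"method": "drive_tool", "body": {"deltas": [[[0.51, 0, 0, -0.01, 0, 0, 0], [0.53, 0, 0, -0.023, 0, 0, 0], [0.53, 0, 0, -0.023, 0, 0, 0]]]}}

```text
clock: 15.62
tool_pos: [571.0, -286.1, 128.9]
tcp_rot: [2.088, 2.346, 0.0]
contact_force: [-1.5, 0.4, 9.3]
gripper_width: 45.6
```

>>> {"method": "drive_tool", "body": {"deltas": [[[0.55, 0, 0, -0.01, 0, 0, 0], [0.57, 0, 0, -0.023, 0, 0, 0], [0.57, 0, 0, -0.023, 0, 0, 0]]]}}

```text
clock: 16.0
tool_pos: [571.0, -286.1, 127.5]
tcp_rot: [2.088, 2.346, 0.0]
contact_force: [-2.3, -0.7, 9.7]
gripper_width: 48.7
```

>>> {"method": "drive_tool", "body": {"deltas": [[[0.59, 0, 0, -0.008, 0, 0, 0], [0.61, 0, 0, -0.02, 0, 0, 0], [0.61, 0, 0, -0.02, 0, 0, 0]]]}}

```text
clock: 16.38
tool_pos: [571.0, -286.1, 126.3]
tcp_rot: [2.088, 2.346, 0.0]
contact_force: [-2.7, -0.5, 9.8]
gripper_width: 51.9
```

>>> {"method": "drive_tool", "body": {"deltas": [[[0.66, 0, 0, 0, 0, 0, 0], [0.66, 0, 0, 0, 0, 0, 0], [0.66, 0, 0, 0, 0, 0, 0]]]}}

```text
clock: 16.75
tool_pos: [570.9, -286.0, 126.1]
tcp_rot: [2.088, 2.346, 0.0]
contact_force: [-0.8, -0.6, 7.3]
gripper_width: 56.1
```

```bash
python3 - <<'E'
from lk import *
d=look("w7.png",[("handles",137)])
E
```

```text
[ 570.9 -286.   126.1] [ 561.2 -207.1  261.8]
handles 0.93 [257.9, 265.8] [ 572.1 -287.   137. ]
```

View pics/w7.png

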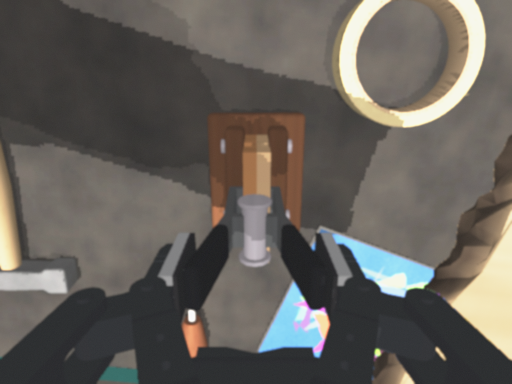

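>>> {"method": "drive_tool", "body": {"deltas": [[[0.75, 0, 0, 0, 0, 0, 0], [0.85, 0, 0, 0, 0, 0, 0], [1, 0, 0, 0, 0, 0, 0], [1, 0, 0, 0, 0, 0, 0], [1, 0, 0, 0, 0, 0, 0]]]}}

```text
clock: 17.48
tool_pos: [570.6, -285.8, 125.7]
tcp_rot: [-2.089, -2.347, 0.0]
contact_force: [-0.4, 0.5, 0.4]
gripper_width: 85.9
```

>>> {"method": "drive_tool", "body": {"deltas": [[[1, 0, 0, 0.3, 0, 0, 0], [1, 0, 0, 1, 0, 0, 0], [1, 0, 0, 2, 0, 0, 0], [1, 0, 0, 2, 0, 0, 0], [1, 0, 0, 2, 0, 0, 0]]]}}

```text
clock: 18.1
tool_pos: [570.6, -285.9, 246.6]
tcp_rot: [2.088, 2.346, 0.0]
contact_force: [-0.3, 0.1, 0.5]
gripper_width: 85.4
```

```bash
python3 - <<'E'
from lk import *
d=look("w8.png",[("handles",137),("clip",79)])
m=spotter.trace("clip",d)
p=cloud(d,m[0]["mask"])
h,b=np.histogram(p[:,2],bins=np.arange(40,170,4));print(list(zip(b.tolist(),h.tolist())))
for lo,hi in((94,110),(110,165),(140,165)):
    q=p[(p[:,2]>lo)&(p[:,2]<hi)]
    if len(q)>20: print(lo,np.median(q,0),cv2.minAreaRect(q[:,:2].astype(np.float32)))
print(telemetry.sense()["contact_force"])
e=shot("scene");save(e,"s2.png")
cv2.imwrite("pics/s2c.png",cv2.resize(e["img"][140:220,240:340,::-1],(750,600),interpolation=2))
E
```

```text
[ 570.2 -285.8  245.7] [ 560.8 -207.   382.3]
handles 0.73 [256.7, 181.1] [ 572.2 -287.7  137. ]
clip 0.92 [255.0, 163.0] [ 571.  -288.9   79. ]
[(40, 0), (44, 0), (48, 0), (52, 0), (56, 3), (60, 27), (64, 8), (68, 10), (72, 23), (76, 25), (80, 15), (84, 18), (88, 15), (92, 12), (96, 28), (100, 38), (104, 473), (108, 503), (112, 59), (116, 41), (120, 87), (124, 86), (128, 96), (132, 96), (136, 106), (140, 107), (144, 106), (148, 115), (152, 464), (156, 48), (160, 0), (164, 0)]
94 [ 570.4 -285.4  107.2] ((571.3461303710938, -286.557861328125), (34.452796936035156, 34.879493713378906), 11.155316352844238)
110 [ 570.9 -285.   141.5] ((570.7752075195312, -287.1996765136719), (61.49559783935547, 35.08973693847656), 6.328225612640381)
140 [ 551.6 -285.5  153.7] ((570.6738891601562, -286.5648498535156), (61.49631881713867, 19.627450942993164), 6.570037364959717)
[-0.3  0.7  0.1]
```

View pics/w8.png

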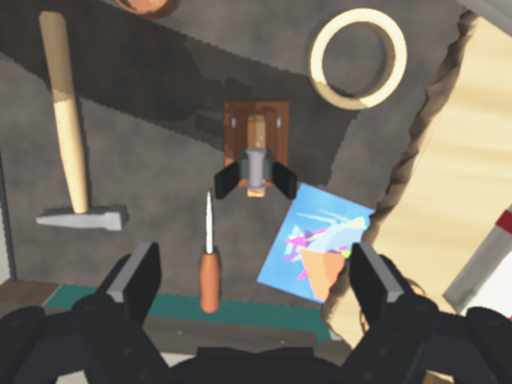

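View pics/s2c.png

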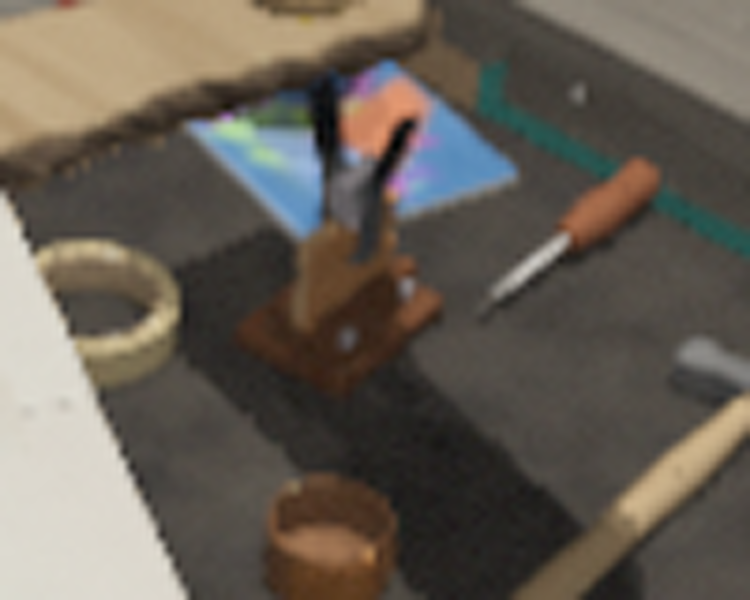

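```bash
python3 -c "
from h import *
print(ticket.finish_job())"
```

```text
the job is handed in; nothing more can be done
None
```

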